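# Turn the leaf of the button sample book

## Robot

A 7-joint arm with a two-finger parallel gripper is mounted at the origin on the work surface. World frame = base frame: x ahead of the robot, y to its left, z up, the work surface at z = 0. Lengths are in m, angles in rad, forces in N, time in s.
With the tool pointing down it reaches from about 0.35 to 0.9 m from the base axis. Payload 8.1 kg.
Tool frame: the origin (TCP) lies at the very end of the fingers, on their centre line; the grasp point (between the pads) lies 19 mm behind it; z points along the fingers, y is the line along which they close (so a half turn about z gives the same grasp; the last joint's range is limited). The gripper opens to 92 mm and grips with 3 to 60 N. Pads are 19 mm wide; open, the fingers measure 130 mm over their backs; the gripper's body (75 mm by 190 mm) begins 47 mm behind the grasp point.
Start: joints at [1.175, 0.434, 0.025, 1.573, -0.012, 1.134, -0.075], TCP at [0.18, -0.598, 0.227] pointing down, gripper open.
Joint ranges: [-2.62, 2.62], [-0.44, 2.09], [-1.27, 1.32], [0.08, 2.57], [-1.32, 4.46], [0.12, 2], [-2.74, 2.74]. Speed limits (rad/s): [2.22, 2.22, 3.01, 3.01, 3.14, 3.14, 3.14].

## Interface

Orientations are given as a rotation vector (axis times angle).
In Python, from cell import arm gives the robot as it stands.
- The arm moves only by the tool jog_arm, never from a script. Its argument "rows" is a list of rows, each a list of 3 entries, a list of its own where there are three numbers: the shift along the world's x, y, z in cm, then the turn, a rotation vector about the world's x, y, z in degrees, then the opening, from 0 (shut) to 1 (fully open). A call has 1 to 8 rows; each row is the pose to reach, as a shift and turn from the pose commanded when the call began; what a row does not reach only later rows make up. A row lasts 1/8 s, in which the tool goes at most 62.5 mm and 10.7 degrees, less where a joint would pass 70% of its speed; a pose out of reach is approached as far as the arm can. A call with a gripper value outside its range is refused whole. The fingers move at their own pace and stop on an object; "newtons" is the grip in N (left out, the last holds). Time passes only in rows, so rows that repeat a pose let the fingers close. It gives the time, the measured TCP pose, the force, the opening and the grip force at its end, in the units of the state.
- arm.observe(): the state, without advancing time (a new reading comes with each control period).
- arm.get_image(name): name is "scene" or "top"; returns a dict with "img" (384x512x3 uint8, red, green, blue), "depth" (384x512 float32, m along the optical axis (not along the pixel's ray), 0 where there is no reading), "fx", "fy", "cx", "cy" (pixels), "rvec" (rotation vector, rad) and "tvec" (3), from world to camera coordinates, as OpenCV has them. Camera axes: x right, y down, z forward; pixel columns grow to the right and rows downward; lengths in m; the calibration is good to about 2 mm. A picture is of the moment at which its call begins.
- arm.sign_off(): hands the job in; it is judged then, once.
The state is a dict: "clock": time; "joints": joint angles; "dq": joint speeds; "joint_efforts": joint torques, N m; "position": TCP position; "ee_rot": TCP orientation; "force": force on the tool from outside, world axes, zero at the start; "ft_torque": the same for the moment, N m; "width": opening from 0.0 (shut) to 1.0 (fully open); "gripper_force": force on a finger pad.
Only numpy, scipy, OpenCV 4.12 (cv2) and the standard library are available. Lean on these libraries where they do the work, as an engineer would, in place of code of your own. Each camera call takes 0.05 s, during which the arm holds its last target. There are 200 camera calls.

## Task

The round flat tin is in the way on the right-hand page of the sample book (right as seen from the robot): push it off the book with the fingertips, without gripping it, picking it up or tipping it over, so that it stands flat on the table. Then turn the book's stiff plywood leaf over its spine by pushing it with the fingers, without flinging it, and press it down until it lies flat on the right-hand side. Leave the other things around the book where they are.

Things in the scene. Friction and masses are not known exactly. Their poses are not given: they have to be found in the camera images.
- book: open sample book, fixed (mm): two grey covers, together 200 (x) by 270 (y), 5 thick; origin on the table at its middle. x runs along the spine, away from the robot, turned up to 0.45 rad either way; +y is the left cover, where the leaf starts, -y the right one, where the tin starts. Two steel hinge blocks 12 x 14, 20 high, stand on the spine line at x = -92 and +92
- spine (a point): middle of the hinge line, above the book's origin, 13 mm above the table; the hinge line is parallel to the book's x
- leaf (a joint): angle of the rigid plywood leaf about the spine, rad: 0 flat over the left (+y) cover, pi/2 upright, pi (a stop) flat over the right (-y) cover, its middle plane then 13 mm above the table. Starts at 0.3 to 0.7. The hinge is stiff: the leaf stays wherever it is left, neither falls nor springs back, and must be pushed all the way, 1 to 3 N at its free edge
- leaf_tab (a point): outer end of the leaf's tab (mm). The leaf is 6 thick, 170 along the spine (centred), and reaches from 4 to 110 from the hinge line; in the middle of its free edge a tab, 50 along the spine, reaches on to 128, where this point lies (middle plane). The sample buttons on both faces, under 3 high, are for looks only and may be touched
- tin_center (a point): centre (half-way up) of a closed round flat steel pin tin, diameter 64 mm, height 28 mm, about 0.12 kg, standing loose on the right cover; its underside is 14 mm below this point. z along its axis
- spool_a: bystander, not to be disturbed (mm): small cotton reel standing upright, diameter 36, height 50; origin at the centre of its underside
- spool_b: bystander, not to be disturbed (mm): small cotton reel standing upright, diameter 36, height 50; origin at the centre of its underside
- jar: bystander, not to be disturbed (mm): lidded glass jar standing upright, diameter 68, height 80; origin at the centre of its underside
- egg: bystander, not to be disturbed (mm): wooden darning egg standing on its flat foot, diameter 56, height 62; origin at the centre of its underside
- cone: bystander, not to be disturbed (mm): cone of thread standing upright, base diameter 72, height 130; origin at the centre of its underside
- ruler: bystander, not to be disturbed (mm): ruler lying flat on the table, 300 x 30 x 4; origin at the centre of its underside, long along its x
- dispenser: bystander, not to be disturbed (mm): tape dispenser, 150 x 60 x 96 high; origin at the centre of its underside, long along its x
- tin: the same tin; origin at the centre of its underside
Not all that is in view belongs to the job. Of the things that look like the tin, the middle-sized one is meant.

How it is judged:
By the outcome, as a careful person would: the job done as asked, in the order asked, and still so for the second after the job is handed in, with the robot touching nothing.
It also fails if it takes over 50 s, if anything falls off the work surface, if the arm or the gripper's body presses on something with over 40 N, if the wrist force passes 120 N, or if a joint passes its speed limit or range.

## Working session

There is one attempt and no reset: what is moved stays moved. The work goes in short steps, Python scripts to look and compute and a tool call to move; the robot and the scene stay as the last step left them, time stands still between calls to the robot, and variables do not carry over. Pictures are saved under pics/ and viewed, at most 10 in all, crops included, and the job is handed in when it is done.

Besides the shell and the picture viewer there is one more tool, called after ">>>" by a JSON object that holds its "fn" and its "kwargs". jog_arm: Moves the arm, as the interface text tells. Its arguments: {"type":"object","properties":{"rows":{"type":"array","items":{"type":"array"}},"newtons":{"type":"number"}},"required":["rows"]}

```bash
mkdir -p pics; cat > h.py <<'E'
import numpy as np, cv2
from cell import arm
def grab(n):
    d=arm.get_image(n); d['R']=cv2.Rodrigues(np.array(d['rvec'],float))[0]; d['t']=np.array(d['tvec'],float).ravel(); return d
def cloud(d):
    v,u=np.mgrid[:384,:512]; z=d['depth']
    P=np.stack([(u-d['cx'])/d['fx']*z,(v-d['cy'])/d['fy']*z,z],-1)
    return (P-d['t'])@d['R']
def ray(d,u,v,h):
    r=d['R'].T@np.array([(u-d['cx'])/d['fx'],(v-d['cy'])/d['fy'],1]); c=-d['R'].T@d['t']
    return c+r*(h-c[2])/r[2]
def proj(d,p):
    q=d['R']@np.array(p)+d['t']; return q[0]/q[2]*d['fx']+d['cx'],q[1]/q[2]*d['fy']+d['cy']
E
python3 - <<'E'
from h import *
a=grab('scene');b=grab('top')
for n,d in(('s',a),('t',b)):
    print(n,-d['R'].T@d['t'],d['fx'],(d['depth']>0).mean())
cv2.imwrite('pics/t0.png',cv2.resize(b['img'][:,:,::-1],(800,600)));cv2.imwrite('pics/s0.png',cv2.resize(a['img'][:,:,::-1],(800,600)))
print(arm.observe())
E
```

```text
s [ 1.22912535 -0.26021837  0.8545911 ] 378.1578357779951 0.9959920247395834
t [0.39901113 0.05903189 1.06473674] 365.43358110738035 0.9962158203125
{'clock': 0.1, 'joints': array([ 1.17543633,  0.43514279,  0.02497415,  1.57399545, -0.01161404,
        1.13402588, -0.07510052]), 'dq': array([-0.00031527, -0.0016795 , -0.00026413, -0.00264601,  0.00078091,
       -0.00032388,  0.00090899]), 'joint_efforts': array([ 3.93894486e-03, -6.69116592e+01,  9.88373458e-01, -3.15141785e+01,
       -6.05437509e-02,  3.73883452e-02,  2.81881449e-05]), 'position': array([ 0.18019163, -0.59797686,  0.22603412]), 'ee_rot': array([-3.10663811e+00, -4.57904702e-01,  5.07206740e-04]), 'force': array([-0.09002862, -0.52485888,  0.09559728]), 'ft_torque': array([-0.01839585,  0.03133565,  0.02258173]), 'gripper_force': 0.0, 'width': 1.0007364529598861}
```

View pics/t0.png

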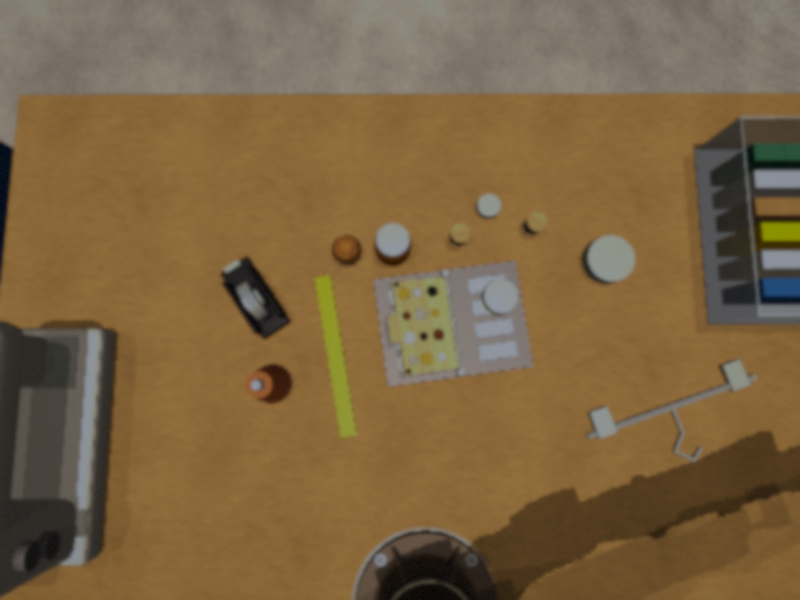

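View pics/s0.png

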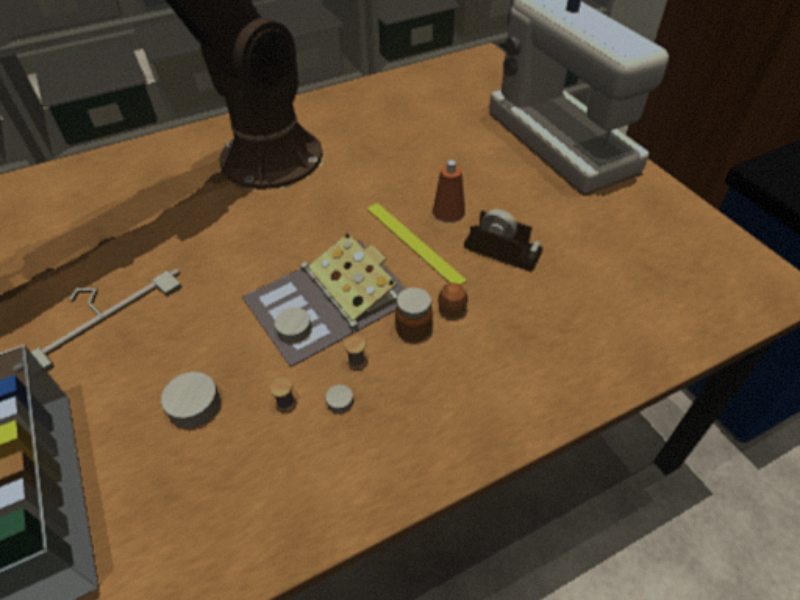

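Candidates for the tin, in 800x600 top-view pixels: (500,296) on the right page, (489,205) small and (610,258) large. I choose (500,296), which is middle-sized and on the book. Next I'll check it in a crop and measure.

```bash
cat > meas.py <<'E'
from h import *
def circ(d,u,v,P,rad,hmin):
    c=P[v,u]; m=(np.hypot(P[...,0]-c[0],P[...,1]-c[1])<rad)&(P[...,2]>hmin)&(np.abs(P[...,2]-c[2])<.006)
    (x,y),r=cv2.minEnclosingCircle(P[m][:,:2].astype(np.float32)); return c.round(3),(round(x,4),round(y,4)),round(r,4),P[m][:,2].mean().round(4)
E
python3 - <<'E'
from meas import *
b=grab('top');P=cloud(b)
s=.64
for n,(u,v) in dict(tin=(500,296),small=(489,205),big=(610,258),spa=(460,233),spb=(536,220),jar=(393,240)).items():
    print(n,circ(b,int(u*s),int(v*s),P,.06,.02))
# book corners
for u,v in((516,262),(532,367),(389,385),(376,279)): print('corner',ray(b,u*s,v*s,.005).round(4))
for u,v in((446,273),(461,372)): print('hinge',ray(b,u*s,v*s,.02).round(4))
# leaf points: yellow
hsv=cv2.cvtColor(b['img'],cv2.COLOR_RGB2HSV)
m=(hsv[...,0]>18)&(hsv[...,0]<40)&(hsv[...,1]>60)&(hsv[...,2]>120); m[:, :int(378*s)]=0;m[:,int(462*s):]=0;m[:int(270*s)]=0;m[int(380*s):]=0
Q=P[m]; Q=Q[(Q[:,2]>.01)&(Q[:,2]<.15)];print(len(Q),Q.min(0),Q.max(0))
c=np.median(Q,0);A=np.c_[Q[:,:2],np.ones(len(Q))];w=np.linalg.lstsq(A,Q[:,2],rcond=None)[0];print('plane',w,np.std(A@w-Q[:,2]))
c=b['img'][150:260,220:400,::-1];cv2.imwrite('pics/c0.png',cv2.resize(c,None,fx=4,fy=4,interpolation=cv2.INTER_CUBIC))
E
```

```text
tin (array([ 0.539, -0.138,  0.034]), (0.5379, -0.1371), 0.0317, np.float64(0.0336))
small (array([ 0.714, -0.122,  0.019]), (0.7128, -0.1224), 0.0222, np.float64(0.0217))
big (array([ 0.607, -0.339,  0.04 ]), (0.6075, -0.3404), 0.0446, np.float64(0.0391))
spa (array([ 0.651, -0.064,  0.05 ]), (0.6511, -0.064), 0.0179, np.float64(0.0508))
spb (array([ 0.677, -0.203,  0.054]), (0.672, -0.2033), 0.0183, np.float64(0.051))
jar (array([0.633, 0.058, 0.081]), (0.633, 0.0595), 0.0297, np.float64(0.0807))
corner [ 0.606  -0.1755  0.005 ]
corner [ 0.4095 -0.1986  0.005 ]
corner [0.377  0.0643 0.005 ]
corner [0.5738 0.0887 0.005 ]
hinge [ 0.5825 -0.0416  0.02  ]
hinge [ 0.4005 -0.0662  0.02  ]
1784 [ 0.39798674 -0.0582951   0.0139458 ] [0.57273893 0.06665082 0.06474612]
plane [-0.05110714  0.37750821  0.06169872] 0.001959634980405257
```

View pics/c0.png

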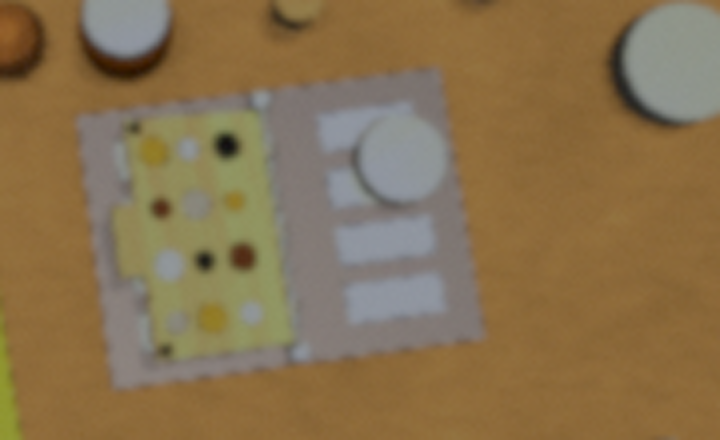

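The crop shows the tin at crop pixel (402,158), lying on the right page near its outer edge; the big decoy at (680,60) is off the book. I measured the book at centre (0.492, -0.055) with a yaw of 0.127 rad, and the leaf at 0.36 rad. I'll move above the gap between the spine and the tin, with the fingers half spread along the spine.

>>> {"fn": "jog_arm", "kwargs": {"rows": [[[3.2, 4.6, 0], [0, 0, 10], 0.43], [[6.4, 9.2, 0], [0, 0, 20], 0.43], [[9.6, 13.8, 0], [0, 0, 30], 0.43], [[12.8, 18.4, 0], [0, 0, 40], 0.43], [[16, 23, 0], [0, 0, 50], 0.43], [[19.2, 27.6, 0], [0, 0, 60], 0.43], [[22.4, 32.2, 0], [0, 0, 70], 0.43], [[25.6, 36.8, 0], [0, 0, 80], 0.43]]}}

```text
clock: 1.15
position: [0.4371, -0.2289, 0.2268]
ee_rot: [2.08, 2.354, -0.0]
force: [0.5, -0.2, 1.3]
width: 0.43
gripper_force: 0.0
```

>>> {"fn": "jog_arm", "kwargs": {"rows": [[[3.2, 4.8, -1], [0, 0, 0.5], 0.43], [[6.4, 9.6, -3], [0, 0, 0.5], 0.43], [[9.6, 14.2, -6], [0, 0, 0.5], 0.43], [[9.6, 14.2, -10], [0, 0, 0.5], 0.43], [[9.6, 14.2, -14], [0, 0, 0.5], 0.43], [[9.6, 14.2, -14], [0, 0, 0.5], 0.43]]}}

```text
clock: 1.9
position: [0.53, -0.0883, 0.0843]
ee_rot: [-2.072, -2.355, 0.005]
force: [-0.7, 0.1, 0.4]
width: 0.428
gripper_force: 0.0
```

```bash
python3 - <<'E'
from h import *
b=grab('top');a=grab('scene');o=arm.observe();print(o['clock'],o['position'],o['ee_rot'],o['width'],o['joints'])
R=cv2.Rodrigues(o['ee_rot'])[0];print(R.round(3))
c=np.vstack([cv2.resize(b['img'][140:265,200:420,::-1],(528,300)),cv2.resize(a['img'][140:265,140:360,::-1],(528,300))])
cv2.imwrite('pics/c1.png',c)
E
```

```text
2.0 [ 0.53267045 -0.08840974  0.08751965] [-2.07623260e+00 -2.35769533e+00 -3.06588112e-04] 0.4273339309177272 [ 0.39759026  0.50348117 -0.45199822  1.9078952   0.29905897  0.79622696
 -0.09007795]
[[-0.126  0.992  0.   ]
 [ 0.992  0.126  0.   ]
 [ 0.     0.    -1.   ]]
```

View pics/c1.png

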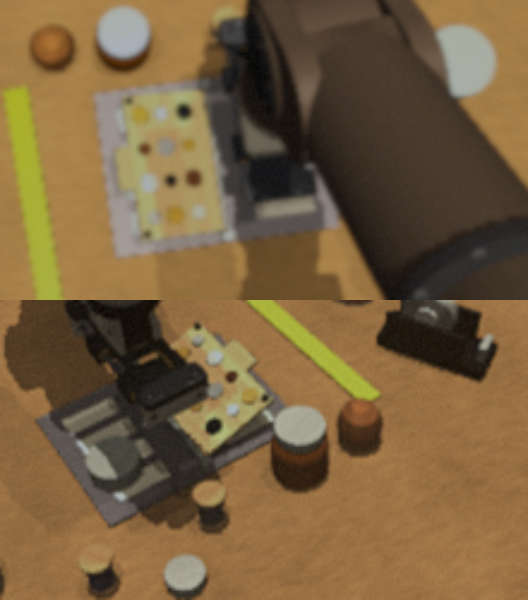

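The gripper sits between the leaf and the tin: in the lower crop the tin is at (115,458) and the fingers are behind it. I'll lower them and push the tin slowly off the right edge.

>>> {"fn": "jog_arm", "kwargs": {"rows": [[[0, 0, -2.5], [0, 0, 0], 0.43], [[0, 0, -5], [0, 0, 0], 0.43], [[0, 0, -7.2], [0, 0, 0], 0.43], [[0, 0, -7.2], [0, 0, 0], 0.43], [[0, -0.6, -7.2], [0, 0, 0], 0.43], [[0, -1.2, -7.2], [0, 0, 0], 0.43], [[0.1, -1.8, -7.2], [0, 0, 0], 0.43], [[0.1, -2.4, -7.2], [0, 0, 0], 0.43]]}}

```text
clock: 3.0
position: [0.5339, -0.1128, 0.0152]
ee_rot: [2.076, 2.357, 0.001]
force: [0.5, 2.1, 1.4]
width: 0.426
gripper_force: 0.8
```

>>> {"fn": "jog_arm", "kwargs": {"rows": [[[0, -0.7, 0], [0, 0, 0], 0.43], [[0, -1.4, 0], [0, 0, 0], 0.43], [[0.1, -2.1, 0], [0, 0, 0], 0.43], [[0.1, -2.8, 0], [0, 0, 0], 0.43], [[0.1, -3.5, 0], [0, 0, 0], 0.43], [[0.1, -4.2, 0], [0, 0, 0], 0.43], [[0.2, -4.9, 0], [0, 0, 0], 0.43], [[0.2, -5.6, 0], [0, 0, 0], 0.43]]}}

```text
clock: 4.0
position: [0.5353, -0.1691, 0.0146]
ee_rot: [-2.076, -2.358, 0.0]
force: [-0.1, 0.5, -0.8]
width: 0.423
gripper_force: 0.2
```

```bash
python3 - <<'E'
from h import *
a=grab('scene');o=arm.observe();print(o['clock'],o['position'],o['force'])
cv2.imwrite('pics/c2.png',cv2.resize(a['img'][140:265,120:340,::-1],(704,400)))
P=cloud(a);m=(P[...,2]>.02)&(P[...,2]<.042)&(P[...,0]>.45)&(P[...,0]<.65)&(P[...,1]<-.12)&(P[...,1]>-.29)&(a['img'].min(-1)>90)
print(m.sum(),np.median(P[m],0) if m.any() else 0,P[m].min(0),P[m].max(0))
E
```

```text
4.05 [ 0.53508572 -0.17035868  0.01454161] [ 0.4456645  -1.10919356  0.00555551]
30 [ 0.53817652 -0.22799039  0.02794176] [ 0.52206363 -0.23330172  0.02537311] [ 0.55665961 -0.2233247   0.03150484]
```

View pics/c2.png

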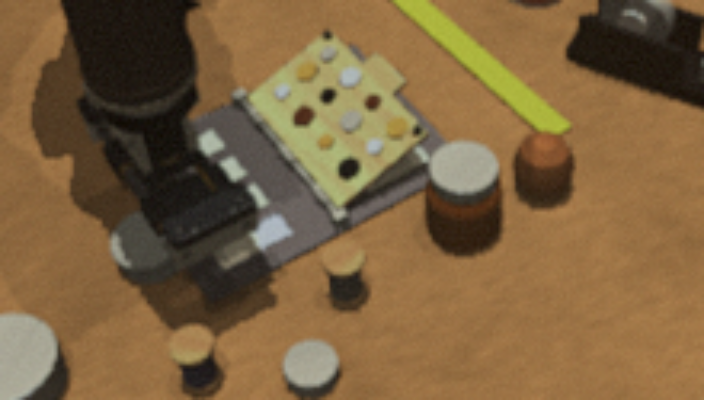

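The tin is at crop pixel (145,245), cradled and half over the edge. I'll push another 4.4 cm, back off and lift.

>>> {"fn": "jog_arm", "kwargs": {"rows": [[[0, -0.7, 0], [0, 0, 0], 0.43], [[0, -1.4, 0], [0, 0, 0], 0.43], [[0.1, -2.1, 0], [0, 0, 0], 0.43], [[0.1, -2.8, 0], [0, 0, 0], 0.43], [[0.1, -3.5, 0], [0, 0, 0], 0.43], [[0.1, -4.0, 0], [0, 0, 0], 0.43], [[0.2, -4.4, 0], [0, 0, 0], 0.43], [[0.2, -4.4, 0], [0, 0, 0], 0.43]]}}

```text
clock: 5.05
position: [0.5374, -0.2128, 0.0147]
ee_rot: [2.077, 2.357, 0.0]
force: [-0.1, 0.0, -0.2]
width: 0.432
gripper_force: 0.0
```

>>> {"fn": "jog_arm", "kwargs": {"rows": [[[0, 1, 0], [0, 0, 0], 0.43], [[-0.2, 3, 0], [0, 0, 0], 0.43], [[-0.2, 4, 4], [0, 0, 0], 0.43], [[-0.2, 4, 10], [0, 0, 0], 0.2], [[-1, 8, 15], [0, 0, 0], 0], [[-2.5, 14, 15], [0, 0, 0], 0], [[-4, 20, 15], [0, 0, 0], 0], [[-5.5, 26, 15], [0, 0, 0], 0]]}}

```text
clock: 6.05
position: [0.4809, 0.0509, 0.1651]
ee_rot: [2.074, 2.359, 0.001]
force: [0.9, 1.2, -0.3]
width: 0.004
gripper_force: 0.0
```

```bash
python3 - <<'E'
from meas import *
a=grab('scene');o=arm.observe();print(o['clock'],o['position'],o['force'],o['joints'])
P=cloud(a);m=(P[...,2]>.016)&(P[...,2]<.045)&(P[...,0]>.45)&(P[...,0]<.65)&(P[...,1]<-.19)&(P[...,1]>-.295)&(a['img'].min(-1)>80)
Q=P[m];print(m.sum(),Q.min(0),Q.max(0))
T=Q[Q[:,2]>.022];print(cv2.minEnclosingCircle(T[:,:2].astype(np.float32)),T[:,2].mean(),T[:,2].std())
cv2.imwrite('pics/c3.png',cv2.resize(a['img'][110:270,100:340,::-1],(720,480)))
E
```

```text
6.1 [0.47834524 0.06029768 0.16553663] [-2.54806912  7.81773535 -0.29673515] [ 0.23549945  0.3341055  -0.58533698  1.9552925   0.22518693  0.91509714
 -0.32425167]
329 [ 0.51152083 -0.27798043  0.02377634] [ 0.57326117 -0.2150397   0.03242935]
((0.5416860580444336, -0.2467874437570572), 0.03181835263967514) 0.027820172788539096 0.001564235988919141
```

View pics/c3.png

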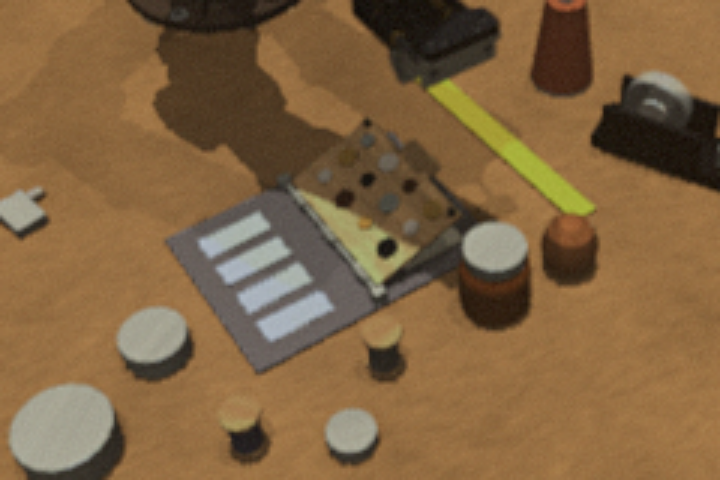

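The tin stands flat on the table at (0.542, -0.247), about 3 cm clear of the book edge, and its neighbours haven't moved. Next I'll go outside the tab and tilt the fingers so their tips can reach under it.

>>> {"fn": "jog_arm", "kwargs": {"rows": [[[-0.3, 2, 0], [-10, -1.3, 0], 0], [[-0.6, 4, 0], [-20, -2.6, 0], 0], [[-0.9, 6, 0], [-30, -3.8, 0], 0], [[-1.1, 7.5, 0], [-40, -5.1, 0], 0], [[-1.1, 7.5, 0], [-40, -5.1, 0], 0], [[-1.1, 7.5, 0], [-40, -5.1, 0], 0]]}}

```text
clock: 6.85
position: [0.4707, 0.1233, 0.1643]
ee_rot: [1.679, 1.912, -0.617]
force: [-0.1, -0.9, 0.4]
width: 0.002
gripper_force: 0.0
```

```bash
cat >> h.py <<'E'
def st():
    o=arm.observe(); p=o['position']-np.array([.4916,-.0553,0]); e=np.array([.992,.127,0]);f=np.array([-.127,.992,0])
    z=cv2.Rodrigues(o['ee_rot'])[0][:,2]
    print(o['clock'],o['position'].round(4),'xb',(p@e).round(4),'yb',(p@f).round(4),'tilt',np.degrees(np.arctan2(-(z@f),-z[2])).round(1),'xt',np.degrees(np.arcsin(z@e)).round(1),o['force'].round(1),o['joints'].round(2))
E
python3 -c "
from h import *
st()"
```

```text
6.85 [0.4707 0.1233 0.1643] xb 0.002 yb 0.1798 tilt 40.3 xt 0.0 [-0.1 -0.9  0.4] [-0.47  0.55 -0.43  1.85  0.71  1.42 -1.12]
```

>>> {"fn": "jog_arm", "kwargs": {"rows": [[[-0.1, 0, -4], [0, 0, 0], 0], [[-0.1, 0, -8], [0, 0, 0], 0], [[-0.1, 0, -12], [0, 0, 0], 0], [[-0.1, 0, -12.9], [0, 0, 0], 0], [[0.1, -2, -12.9], [0, 0, 0], 0], [[0.4, -4, -12.9], [0, 0, 0], 0], [[0.6, -5.5, -12.9], [0, 0, 0], 0], [[0.6, -5.8, -12.9], [0, 0, 0], 0]]}}

```text
clock: 7.85
position: [0.4777, 0.0631, 0.0365]
ee_rot: [1.684, 1.908, -0.617]
force: [-0.7, -0.0, 0.4]
width: 0.008
gripper_force: 0.0
```

```bash
cat >> h.py <<'E'
def leaf(d):
    P=cloud(d)-np.array([.4916,-.0553,.013]); e=np.array([.992,.127,0]);f=np.array([-.127,.992,0])
    x=P@e;y=P@f;z=P[...,2]; r=np.hypot(y,z)
    hsv=cv2.cvtColor(d['img'],cv2.COLOR_RGB2HSV)
    m=(d['depth']>0)&(abs(x)<.08)&(r>.02)&(r<.105)&(z>-.001)&(hsv[...,0]>14)&(hsv[...,0]<40)&(hsv[...,1]>60)
    a=np.degrees(np.arctan2(z,y))[m]; print('leaf px',m.sum(),np.percentile(a,[10,25,50,75,90]).round(1) if m.any() else '')
E
python3 - <<'E'
from h import *
st();a=grab('scene');leaf(a);leaf(grab('top'))
cv2.imwrite('pics/c4.png',cv2.resize(a['img'][90:250,140:380,::-1],(720,480)))
E
```

```text
7.85 [0.4777 0.0631 0.0365] xb 0.0013 yb 0.1193 tilt 40.3 xt -0.0 [-0.7 -0.   0.4] [-0.43  0.71 -0.36  1.99  0.87  1.17 -1.28]
leaf px 1023 [21.3 22.2 23.4 25.2 27.2]
leaf px 1345 [21.5 22.5 23.7 25.7 28.1]
```

View pics/c4.png

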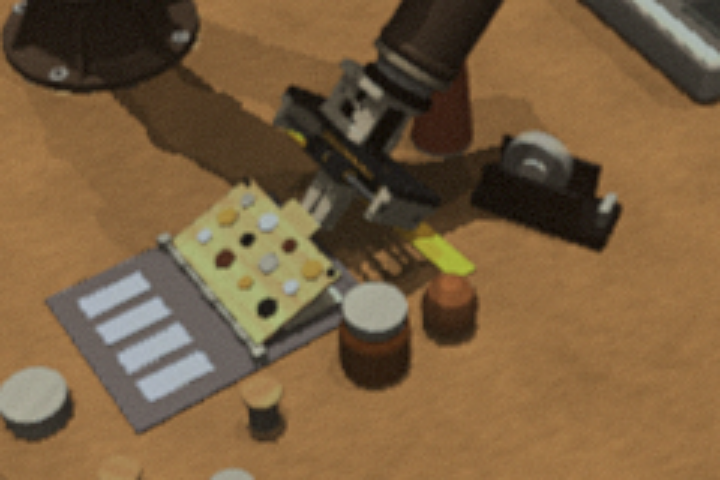

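The finger tips are at crop pixel (315,205), just at the tab and slightly under it, with the jar and egg clear. I'll work out the arc.

```bash
cat > plan.py <<'E'
from h import *
def tip(th):
    tau=np.interp(th,[30,70],[40,0]); t=np.radians(th); u=np.radians(tau)
    r=np.interp(th,[60,90,180],[.128,.110,.105])
    s=np.interp(th,[60,90],[.02,0])
    C=np.array([r*np.cos(t)+.003*np.sin(t),.013+r*np.sin(t)-.003*np.cos(t)])
    p=C-s*np.array([np.sin(u),np.cos(u)])+.0095*np.array([np.cos(u),-np.sin(u)])
    return tau,p
def w(p): return np.array([.4916-.127*p[0],-.0553+.992*p[0],p[1]])
if __name__=='__main__':
    o=arm.observe()['position']; tau0=40.3
    ths=np.arange(24,186,4.)[:41]; ref,tr=o,tau0
    for i,th in enumerate(ths):
        tau,p=tip(min(th,181)); q=w(p)
        print(int(th),((q-ref)*100).round(1).tolist(),np.round((tr-tau)*np.array([.992,.127]),1).tolist())
        if i%8==7: ref,tr=q,tau; print()
E
python3 plan.py
```

```text
24 [-0.0, -0.8, 0.5] [0.3, 0.0]
28 [0.0, -1.2, 1.3] [0.3, 0.0]
32 [0.1, -1.5, 2.1] [2.3, 0.3]
36 [0.1, -1.8, 2.8] [6.2, 0.8]
40 [0.2, -2.2, 3.5] [10.2, 1.3]
44 [0.2, -2.6, 4.1] [14.2, 1.8]
48 [0.3, -3.1, 4.8] [18.2, 2.3]
52 [0.3, -3.6, 5.4] [22.1, 2.8]

56 [0.1, -0.6, 0.6] [4.0, 0.5]
60 [0.1, -1.1, 1.1] [7.9, 1.0]
64 [0.2, -1.8, 1.6] [11.9, 1.5]
68 [0.3, -2.6, 2.1] [15.9, 2.0]
72 [0.4, -3.4, 2.5] [17.9, 2.3]
76 [0.5, -4.3, 2.8] [17.9, 2.3]
80 [0.7, -5.1, 3.0] [17.9, 2.3]
84 [0.8, -5.9, 3.2] [17.9, 2.3]

88 [0.1, -0.8, 0.1] [0.0, 0.0]
92 [0.2, -1.6, 0.1] [0.0, 0.0]
96 [0.3, -2.3, 0.1] [0.0, 0.0]
100 [0.4, -3.1, -0.0] [0.0, 0.0]
104 [0.5, -3.8, -0.2] [0.0, 0.0]
108 [0.6, -4.5, -0.4] [0.0, 0.0]
112 [0.7, -5.2, -0.7] [0.0, 0.0]
116 [0.8, -5.9, -1.0] [0.0, 0.0]

120 [0.1, -0.7, -0.4] [0.0, 0.0]
124 [0.2, -1.3, -0.8] [0.0, 0.0]
128 [0.2, -1.9, -1.2] [0.0, 0.0]
132 [0.3, -2.5, -1.7] [0.0, 0.0]
136 [0.4, -3.0, -2.2] [0.0, 0.0]
140 [0.4, -3.5, -2.8] [0.0, 0.0]
144 [0.5, -4.0, -3.4] [0.0, 0.0]
148 [0.6, -4.4, -4.0] [0.0, 0.0]

152 [0.0, -0.4, -0.6] [0.0, 0.0]
156 [0.1, -0.7, -1.3] [0.0, 0.0]
160 [0.1, -1.0, -2.0] [0.0, 0.0]
164 [0.2, -1.2, -2.7] [0.0, 0.0]
168 [0.2, -1.4, -3.4] [0.0, 0.0]
172 [0.2, -1.5, -4.1] [0.0, 0.0]
176 [0.2, -1.6, -4.9] [0.0, 0.0]
180 [0.2, -1.6, -5.6] [0.0, 0.0]

184 [0.0, -0.0, -0.2] [0.0, 0.0]
```

>>> {"fn": "jog_arm", "kwargs": {"rows": [[[0, -0.8, 0.5], [0, 0, 0], 0], [[0, -1.2, 1.3], [0, 0, 0], 0], [[0.1, -1.5, 2.1], [2.3, 0.3, 0], 0], [[0.1, -1.8, 2.8], [6.2, 0.8, 0], 0], [[0.2, -2.2, 3.5], [10.2, 1.3, 0], 0], [[0.2, -2.6, 4.1], [14.2, 1.8, 0], 0], [[0.3, -3.1, 4.8], [18.2, 2.3, 0], 0], [[0.3, -3.6, 5.4], [22.1, 2.8, 0], 0]]}}

```text
clock: 8.95
position: [0.4805, 0.0284, 0.0906]
ee_rot: [1.91, 2.17, -0.3]
force: [-0.0, 2.0, -1.4]
width: 0.004
gripper_force: 0.7
```

```bash
python3 - <<'E'
from plan import *
st();a=grab('scene');leaf(a);leaf(grab('top'));print(tip(52))
cv2.imwrite('pics/c5.png',cv2.resize(a['img'][90:250,140:380,::-1],(720,480)))
E
```

```text
8.95 [0.4805 0.0284 0.0906] xb -0.0004 yb 0.0844 tilt 17.9 xt 0.1 [-0.   2.  -1.4] [-0.03  0.46 -0.49  2.04  0.66  0.92 -0.83]
leaf px 922 [53.1 53.9 54.8 56.3 58.2]
leaf px 831 [53.8 54.5 55.2 56.2 57.7]
(np.float64(18.0), array([0.0840234, 0.0900616]))
```

View pics/c5.png

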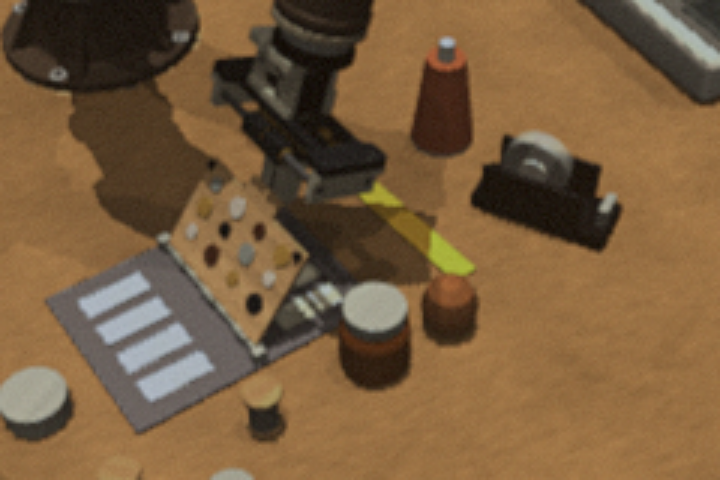

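The leaf now stands at about 52°, pushed by the fingers behind the tab at crop pixel (265,175), exactly on plan. I'll carry on along the arc.

>>> {"fn": "jog_arm", "kwargs": {"rows": [[[0.1, -0.6, 0.6], [4, 0.5, 0], 0], [[0.1, -1.1, 1.1], [7.9, 1, 0], 0], [[0.2, -1.8, 1.6], [11.9, 1.5, 0], 0], [[0.3, -2.6, 2.1], [15.9, 2, 0], 0], [[0.4, -3.4, 2.5], [17.9, 2.3, 0], 0], [[0.5, -4.3, 2.8], [17.9, 2.3, 0], 0], [[0.7, -5.1, 3.0], [17.9, 2.3, 0], 0], [[0.8, -5.9, 3.2], [17.9, 2.3, 0], 0]]}}

```text
clock: 10.05
position: [0.488, -0.0302, 0.1216]
ee_rot: [-2.074, -2.359, 0.002]
force: [-0.0, 1.2, -1.4]
width: 0.007
gripper_force: 0.6
```

>>> {"fn": "jog_arm", "kwargs": {"rows": [[[0.1, -0.8, 0.1], [0, 0, 0], 0], [[0.2, -1.6, 0.1], [0, 0, 0], 0], [[0.3, -2.3, 0.1], [0, 0, 0], 0], [[0.4, -3.1, 0], [0, 0, 0], 0], [[0.5, -3.8, -0.2], [0, 0, 0], 0], [[0.6, -4.5, -0.4], [0, 0, 0], 0], [[0.7, -5.2, -0.7], [0, 0, 0], 0], [[0.8, -5.9, -1.0], [0, 0, 0], 0]]}}

```text
clock: 11.05
position: [0.4965, -0.0899, 0.1115]
ee_rot: [2.076, 2.358, 0.0]
force: [-0.6, 1.2, 1.2]
width: 0.006
gripper_force: 0.6
```

```bash
python3 - <<'E'
from plan import *
st();a=grab('scene');leaf(a);leaf(grab('top'));print(tip(116))
cv2.imwrite('pics/c6.png',cv2.resize(a['img'][90:250,140:380,::-1],(720,480)))
E
```

```text
11.05 [ 0.4965 -0.0899  0.1115] xb 0.0005 yb -0.035 tilt 0.0 xt 0.0 [-0.6  1.2  1.2] [ 0.54  0.45 -0.61  1.96  0.35  0.83 -0.14]
leaf px 76 [106.7 109.6 112.3 113.8 114.6]
leaf px 341 [ 99.7 103.1 106.7 109.  110.1]
(np.float64(0.0), array([-0.03539124,  0.1118842 ]))
```

View pics/c6.png

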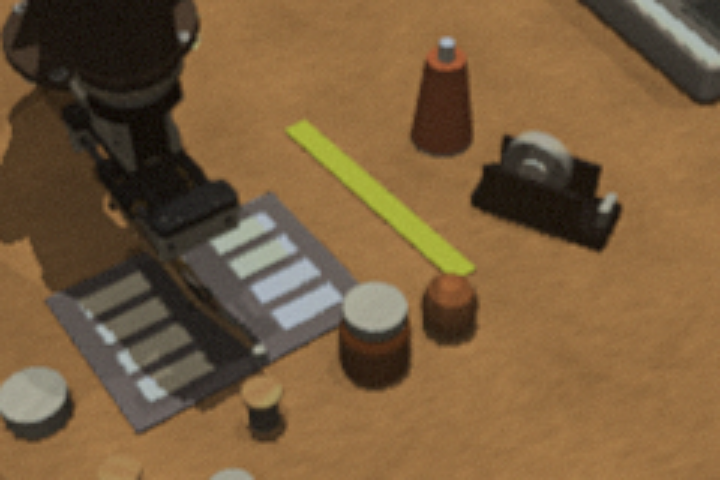

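The leaf is past upright, seen edge-on from crop pixel (170,260) to (260,350), and the right page is clear. I'll continue down to flat.

>>> {"fn": "jog_arm", "kwargs": {"rows": [[[0.1, -0.7, -0.4], [0, 0, 0], 0], [[0.2, -1.3, -0.8], [0, 0, 0], 0], [[0.2, -1.9, -1.2], [0, 0, 0], 0], [[0.3, -2.5, -1.7], [0, 0, 0], 0], [[0.4, -3.0, -2.2], [0, 0, 0], 0], [[0.4, -3.5, -2.8], [0, 0, 0], 0], [[0.5, -4.0, -3.4], [0, 0, 0], 0], [[0.6, -4.4, -4.0], [0, 0, 0], 0]]}}

```text
clock: 12.15
position: [0.5022, -0.1338, 0.0712]
ee_rot: [-2.076, -2.357, 0.001]
force: [-1.1, 0.1, 0.6]
width: -0.0
gripper_force: 0.4
```

>>> {"fn": "jog_arm", "kwargs": {"rows": [[[0, -0.4, -0.6], [0, 0, 0], 0], [[0.1, -0.7, -1.3], [0, 0, 0], 0], [[0.1, -1.0, -2.0], [0, 0, 0], 0], [[0.2, -1.2, -2.7], [0, 0, 0], 0], [[0.2, -1.4, -3.4], [0, 0, 0], 0], [[0.2, -1.5, -4.1], [0, 0, 0], 0], [[0.2, -1.6, -4.9], [0, 0, 0], 0], [[0.2, -1.6, -5.4], [0, 0, 0], 0]]}}

```text
clock: 13.15
position: [0.5042, -0.1494, 0.0172]
ee_rot: [-2.076, -2.357, 0.0]
force: [0.3, -0.3, 1.2]
width: 0.006
gripper_force: 0.3
```

```bash
python3 - <<'E'
from plan import *
st();leaf(grab('scene'));leaf(grab('top'));print(tip(180))
E
```

```text
13.15 [ 0.5042 -0.1494  0.0172] xb 0.0006 yb -0.095 tilt -0.0 xt -0.0 [ 0.3 -0.3  1.2] [ 0.56  0.61 -0.51  1.99  0.47  0.66 -0.13]
leaf px 360 [170.1 174.1 176.  177.5 178.5]
leaf px 874 [166.2 171.7 174.6 176.5 177.9]
(np.float64(0.0), array([-0.0955,  0.016 ]))
```

Nearly flat. I'll press gently down to the stop.

>>> {"fn": "jog_arm", "kwargs": {"rows": [[[0, 0, -0.1], [0, 0, 0], 0], [[0, 0, -0.2], [0, 0, 0], 0], [[0, 0, -0.3], [0, 0, 0], 0], [[0, 0, -0.3], [0, 0, 0], 0]]}}

```text
clock: 13.75
position: [0.5045, -0.1493, 0.0161]
ee_rot: [2.075, 2.357, -0.0]
force: [-5.5, 1.1, 18.2]
width: 0.003
gripper_force: 9.0
```

The force rose to 18 N at z = 16 mm, which is the stop. I'll lift clear and check.

>>> {"fn": "jog_arm", "kwargs": {"rows": [[[0, 0, 1], [0, 0, 0], 0], [[0, 0, 4], [0, 0, 0], 0], [[0, 0, 9], [0, 0, 0], 0], [[0, 0, 14], [0, 0, 0], 0], [[-4, -4, 16], [0, 0, 0], 0], [[-8, -9, 16], [0, 0, 0], 0], [[-11, -14, 16], [0, 0, 0], 0], [[-14, -19, 16], [0, 0, 0], 0]]}}

```text
clock: 14.75
position: [0.3632, -0.341, 0.1754]
ee_rot: [2.075, 2.357, -0.0]
force: [1.1, -0.5, 0.1]
width: 0.006
gripper_force: 0.0
```

>>> {"fn": "jog_arm", "kwargs": {"rows": [[[-2, -5, 0], [0, 0, 0], 0], [[-4, -10, 0], [0, 0, 0], 0], [[-4, -15, 0], [0, 0, 0], 0], [[-4, -15, 0], [0, 0, 0], 0]]}}

```text
clock: 15.25
position: [0.3227, -0.4933, 0.1745]
ee_rot: [2.082, 2.351, -0.001]
force: [-0.4, -0.1, -0.2]
width: 0.005
gripper_force: 0.0
```

```bash
python3 - <<'E'
from meas import *
st();a=grab('scene');b=grab('top');leaf(a);leaf(b)
for d in(a,b):
    P=cloud(d);D=P-np.array([.4916,-.0553,0]);x=D@np.array([.992,.127,0]);y=D@np.array([-.127,.992,0])
    for lo,hi in((-.05,-.02),(-.08,-.05),(-.108,-.08)):
        m=(abs(x)<.075)&(y>lo)&(y<hi);print('z',np.median(P[m][:,2]).round(4),end=' ')
    print()
P=cloud(a);m=(P[...,2]>.022)&(P[...,2]<.045)&(P[...,0]>.45)&(P[...,0]<.65)&(P[...,1]<-.205)&(P[...,1]>-.295)&(a['img'].min(-1)>80)
print(cv2.minEnclosingCircle(P[m][:,:2].astype(np.float32)))
cv2.imwrite('pics/c7.png',cv2.resize(a['img'][90:290,100:380,::-1],(784,560)))
E
```

```text
15.25 [ 0.3227 -0.4933  0.1745] xb -0.2232 yb -0.413 tilt 0.1 xt -0.0 [-0.4 -0.1 -0.2] [ 1.27  0.48 -0.53  1.7   0.27  1.04  0.77]
leaf px 952 [171.4 174.9 176.8 178.1 178.8]
leaf px 1268 [169.7 173.7 176.1 177.5 178.6]
z 0.0166 z 0.0167 z 0.0167 
z 0.0173 z 0.0176 z 0.0177 
((0.541908323764801, -0.2469872534275055), 0.032181352376937866)
```

View pics/c7.png

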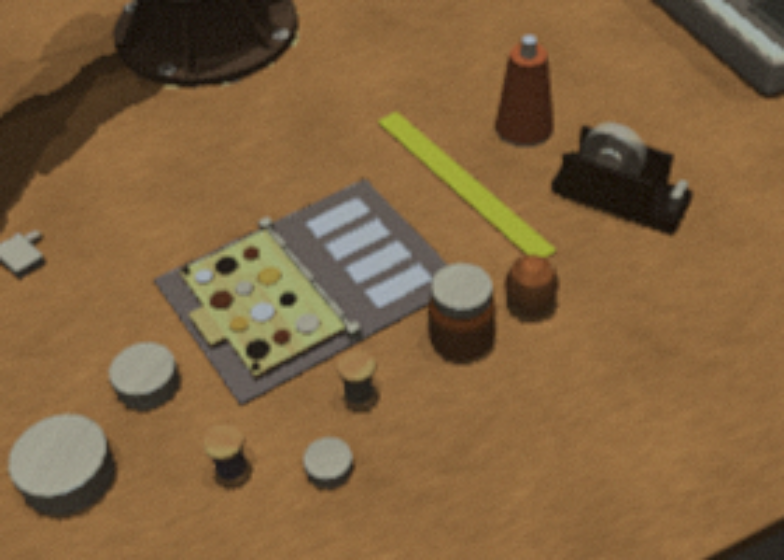

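The leaf lies flat on the right-hand side at a constant height of about 16.7 mm, with its tab at crop pixel (208,325). The tin stands flat at (143,373), and everything else is where it was.

```bash
python3 -c "
from cell import arm
print(arm.sign_off())"
```

```text
the job is handed in; nothing more can be done
None
```

I pushed the tin off the book so it stands flat on the table, then turned the leaf over and pressed it flat on the right-hand side; nothing else looked moved in the last picture, and the job is handed in at about 15 s.

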